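# Slide the chopping board out over the tray to its scored line and hold it level

### The job

Take the chopping board by its raised grip bar and slide it outward along the ledge, over the red tray, without lifting it, until the line scored across its top lies straight along the ledge's outer edge. It will then tip by itself, so finish while still gripping it and holding it flat on the ledge, quite still, with the dough scraper still lying on it; leave the jar, the bottle and the bowl where they stand.

Things in the scene. Friction and masses are not known exactly. Their poses are not given: they have to be found in the camera images.
- ledge: stainless riser shelf standing fixed on the table: 280 mm (its x) by 440 mm (its y, the outward direction), top 120 mm above the table. Origin: centre of its footprint at table height; z up. Its outer edge is the end at y = +220 mm, running along its x. Its place and yaw (up to about 0.4 rad) differ from start to start.
- ledge_edge (a point): middle of the ledge's outer edge, on its top face; same axes as the ledge, y pointing outward over the tray
- board: loose wooden chopping board lying flat on the ledge, 200 mm (its x) by 320 mm (its y) by 16 mm thick, about 0.7 kg (may be 20 % more or less), its outer end already hanging 35 to 85 mm over the ledge's outer edge; it starts skewed up to 0.12 rad to the ledge. Origin: centre of its underside; y points outward (towards the tray), z up. With the line at the edge its centre of mass, with the scraper, lies about 45 to 55 mm beyond the edge, so it tips over if not held down.
- board_grip (a point): centre of the raised wooden grip bar on the board's top near its inner end (140 mm from the board's middle, towards its -y). The bar is 120 mm long along the board's x, 22 mm thick along its y, and stands 34 mm above the board's top; this point is 17 mm above the board's top, 17 mm below the bar's top. 9 mm of board remain behind the bar. Grip it from above across its thickness; axes as the board.
- line_near (a point): the end on the board's -x side (nearer the robot) of the dark line, 4 mm wide, scored straight across the board's top 50 mm from the board's middle towards the grip bar, 210 mm from its outer end and 90 mm from the bar's centre. At the line's middle, top of the board.
- line_far (a point): the other end of the same line, on the board's +x side, 200 mm from line_near
- scraper: loose steel dough scraper with a black grip lying flat on the outer half of the board, 120 by 75 mm, 18 mm high, 0.12 kg; origin: centre of its underside. It must ride along, staying on the board.
- tray: red catering tray, 262 by 212 mm over its rim, 57 mm high, standing fixed on the table below the ledge's outer edge; origin: centre of its underside
- jar: glass jar with a steel cap, 54 mm diameter, 70 mm tall, standing on the ledge behind the board's inner end (ledge -y end); origin: centre of its underside. Leave alone.
- oil: amber bottle, 50 mm diameter, 170 mm tall, standing on the table beyond the ledge; origin: centre of its underside. Leave alone.
- bowl: steel bowl, 120 mm across its rim, 55 mm high, on the table on the far side of the tray from the ledge; origin: centre of its underside. Leave alone.
There are look-alikes about, which are no part of the job. Several things have the shape of the scraper; the one meant has the colours described above.

How it is judged:
By the outcome, as a careful person would: the job done as asked, in the order asked, and still so for the second after the job is handed in, while the arm keeps its last pose, push and grip.
It also fails if it takes over 37 s, if anything falls off the work surface, if the arm or the gripper's body presses on something with over 40 N, if the wrist force passes 120 N, or if a joint passes its speed limit or range.

### The arm

A 7-joint arm with a two-finger parallel gripper is mounted at the origin on the work surface. World frame = base frame: x ahead of the robot, y to its left, z up, the work surface at z = 0. Lengths are in m, angles in rad, forces in N, time in s.
With the tool pointing down it reaches from about 0.35 to 0.9 m from the base axis. Payload 19.9 kg.
Tool frame: the origin (TCP) lies at the very end of the fingers, on their centre line; the grasp point (between the pads) lies 19 mm behind it (r.grasp_offset is the distance from the TCP to the grasp point, in m); z points along the fingers, y is the direction in which the jaws open and shut (so a half turn about z gives the same grasp; the last joint's range is limited). The gripper opens to 85 mm and grips with 20 to 120 N. Pads are 22 mm wide; open, the fingers measure 114 mm over their backs; the gripper's body (76 mm by 85 mm) begins 54 mm behind the grasp point. The pads swing forward as they close: fully open they stand 13 mm farther back than shut.
Start: joints at [1.147, 0.417, -0.01, 1.614, 0.005, 1.111, -0.053], TCP at [0.233, -0.58, 0.231] pointing down, gripper open.
Joint ranges: [-2.81, 2.81], [-0.39, 2.02], [-1.27, 1.25], [0.06, 2.57], [-1.19, 4.33], [0.19, 2], [-2.82, 2.82]. Speed limits (rad/s): [1.89, 1.89, 2.39, 2.39, 3.01, 3.01, 3.01].

### API

Orientations are given as a rotation vector (axis times angle).
In Python, from bench import r, eyes, workorder gives the robot as it stands.
- The arm moves only by the tool drive_tool, never from a script. Its argument "increments" is a list of rows, each an object of numbers: "gripper": the finger opening in m, from 0 to 0.0854; "tx", "ty", "tz": the shift along the tool's x, y, z in m; "ax", "ay", "az": the turn, a rotation vector about the tool's x, y, z in rad. A call has 1 to 10 rows; each row shifts and turns the pose as measured when the row begins, along the tool's axes as they then stand; what a row does not reach is not made up. A row lasts 1/8 s, in which the tool goes at most 62.5 mm and 10.7 degrees, less where a joint would pass 70% of its speed; a pose out of reach is approached as far as the arm can. A call with a gripper value outside its range is refused whole. The fingers move at their own pace and stop on an object; "force" is the grip in N (left out, the last holds). Time passes only in rows, so rows that do not move let the fingers close. It gives the time, the measured TCP pose, the force and the opening at its end, in the units of the state.
- r.sense(): the state, without advancing time (a new reading comes with each control period).
- eyes.grab_frame(name): name is "scene" or "top" or "wrist"; returns a dict with "frame" (480x640x3 uint8, red, green, blue), "vfov" (degrees; the focal length in pixels is half the picture's height over the tangent of half this angle, whatever the lens; pixels are square), "cx", "cy" (the principal point, pixels), "world_to_cam" (4x4, takes a point from world to camera coordinates); the wrist camera has in their place "T_tool_cam" (4x4, takes a point from camera to tool coordinates, whose origin is the TCP and whose axes are the flange's). Camera axes: x right, y up, looking along -z (the intrinsics and any distortion apply to the point x, -y, -z); pixel columns grow to the right and rows downward; lengths in m; the calibration is good to about 2 mm. A picture is of the moment at which its call begins: read the wrist's pose just before it. There is no depth.
- workorder.finish_job(): hands the job in, once; it reports no verdict.
The state is a dict: "time": time; "joint_pos": joint angles; "dq": joint speeds; "effort": joint torques, N m; "position": TCP position; "ee_rot": TCP orientation; "force": force on the tool from outside, world axes, zero at the start; "ft_torque": the same for the moment, N m; "finger_gap": opening from 0.0 (shut) to 1.0 (fully open).
Only numpy, scipy, OpenCV 4.12 (cv2) and the standard library are available. Lean on these libraries where they do the work, as an engineer would, in place of code of your own. Each camera call takes 0.05 s, during which the arm holds its last target.

## Working session

There is one attempt and no reset: what is moved stays moved. The work goes in short steps, Python scripts to look and compute and a tool call to move; the robot and the scene stay as the last step left them, time stands still between calls to the robot, and variables do not carry over. Pictures are saved under pics/ and viewed, and the job is handed in when it is done.

Besides the shell and the picture viewer there is one more tool, called after "Request:" by a JSON object that holds its "op" and its "data", one argument or row to a line. drive_tool: Moves the arm, as the interface text tells. Its arguments: {"type":"object","properties":{"increments":{"type":"array","items":{"type":"object","properties":{"gripper":{"type":"number"},"tx":{"type":"number"},"ty":{"type":"number"},"tz":{"type":"number"},"ax":{"type":"number"},"ay":{"type":"number"},"az":{"type":"number"}}}},"force":{"type":"number"}},"required":["increments"]}

```bash
mkdir -p pics; ls
cat > h.py <<'E'
import numpy as np, cv2, pickle
from bench import r, eyes, workorder
from scipy.spatial.transform import Rotation as R
def grab(n,tag):
    s=r.sense(); d=eyes.grab_frame(n); d['s']=s
    cv2.imwrite(f'pics/{tag}.png',d['frame'][:,:,::-1]); pickle.dump(d,open(f'{tag}.pkl','wb'))
    return d
E
python3 - <<'E'
from h import *
for n in ['scene','top','wrist']:
    d=grab(n,n+'0'); print(n,{k:v for k,v in d.items() if k not in('frame','s')})
print(r.sense())
E
```

```text
pics
scene {'vfov': 48.78495319581752, 'cx': 318.2630464885992, 'cy': 239.75863153089904, 'world_to_cam': array([[-0.54357841,  0.83935654, -0.00176345,  0.22420857],
       [-0.55431559, -0.35740291,  0.75166308,  0.2527916 ],
       [ 0.63028306,  0.40956533,  0.65954492, -1.50180847],
       [ 0.        ,  0.        ,  0.        ,  1.        ]])}
top {'vfov': 56.98617154581037, 'cx': 315.6630982526664, 'cy': 247.03511685358066, 'world_to_cam': array([[-0.02641152, -0.99959647,  0.01045636,  0.09604204],
       [ 0.98055887, -0.02387112,  0.19476772, -0.56157123],
       [-0.19443952,  0.01539719,  0.98079366, -0.95096762],
       [ 0.        ,  0.        ,  0.        ,  1.        ]])}
wrist {'vfov': 64.74105523925394, 'cx': 316.87101321959653, 'cy': 236.39827418736817, 'T_tool_cam': array([[ 8.78355184e-04,  9.55580794e-01,  2.94727968e-01,
         7.50476374e-02],
       [ 9.99999206e-01, -1.10574482e-03,  6.04876521e-04,
        -3.21549768e-04],
       [ 9.03902311e-04,  2.94727203e-01, -9.55581006e-01,
        -1.41525882e-01],
       [ 0.00000000e+00,  0.00000000e+00,  0.00000000e+00,
         1.00000000e+00]])}
{'time': 0.15, 'joint_pos': array([ 1.14749132,  0.41785998, -0.0103453 ,  1.61401049,  0.00467453,
        1.11071371, -0.05299064]), 'dq': array([-5.03894370e-04, -2.49133273e-03, -3.45546467e-04, -1.62887780e-03,
       -4.45162590e-05, -9.58498953e-05,  4.02190973e-04]), 'effort': array([ 9.50787762e-04, -8.64744258e+01,  6.79337326e-01, -4.35056877e+01,
        1.91617553e-02,  5.72911682e-03,  5.32421791e-05]), 'position': array([ 0.23279831, -0.57974271,  0.23080003]), 'ee_rot': array([-3.08358297e+00, -5.95991358e-01,  3.49044500e-04]), 'force': array([ 1.18878312, -0.01577117, -0.28229603]), 'ft_torque': array([ 0.02081093, -0.00434645,  0.00964431]), 'finger_gap': 1.0003889774667922}
```

View pics/scene0.png

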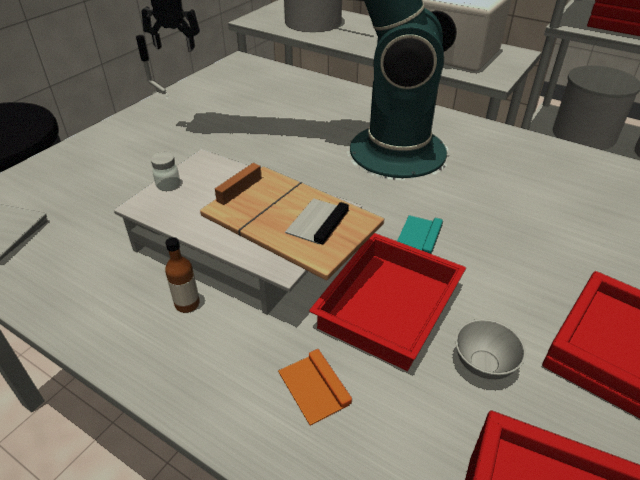

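View pics/top0.png

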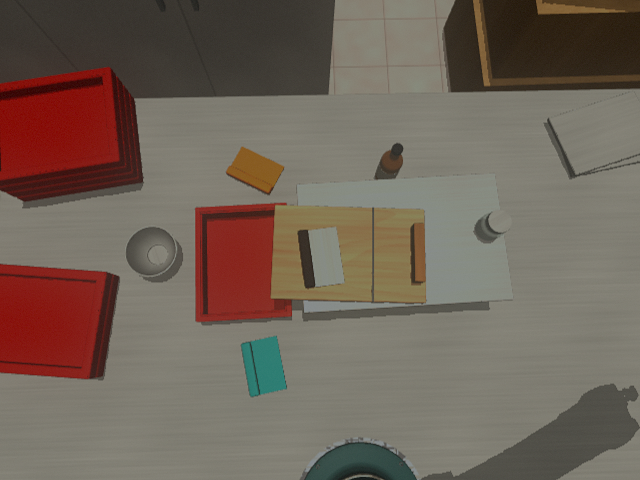

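View pics/wrist0.png

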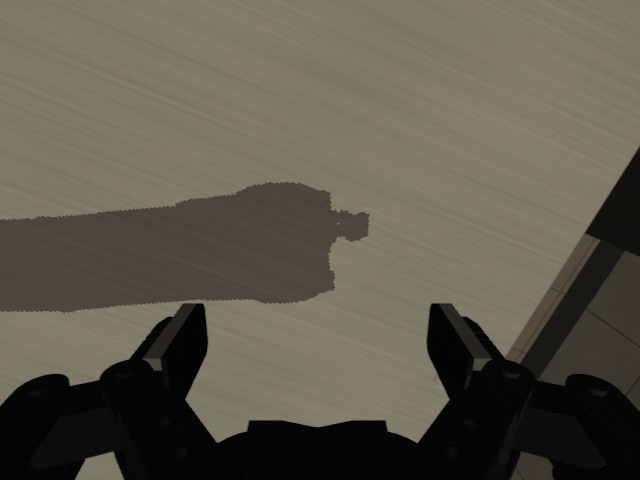

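The scene and top views show the board pointing to +y, with its bar at about top pixel (418,252), the line at column 373, the ledge, and the jar at (490,225). Next I'll enlarge both views.

Run:
```python
import cv2
a=cv2.imread('pics/top0.png'); cv2.imwrite('pics/top0c.png',cv2.resize(a[165:325,260:520],None,fx=3,fy=3,interpolation=cv2.INTER_CUBIC))
a=cv2.imread('pics/scene0.png'); cv2.imwrite('pics/scene0c.png',cv2.resize(a[140:320,110:390],None,fx=2.8571,fy=2.8571,interpolation=cv2.INTER_CUBIC))
```

```text
(no output)
```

View pics/top0c.png

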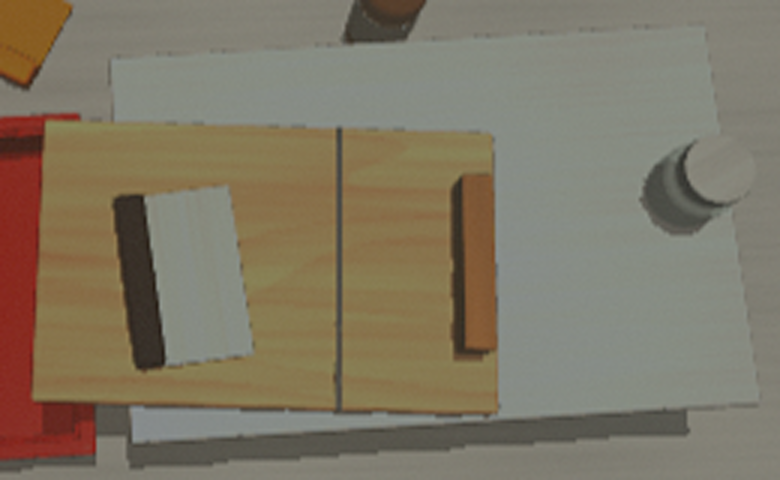

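View pics/scene0c.png

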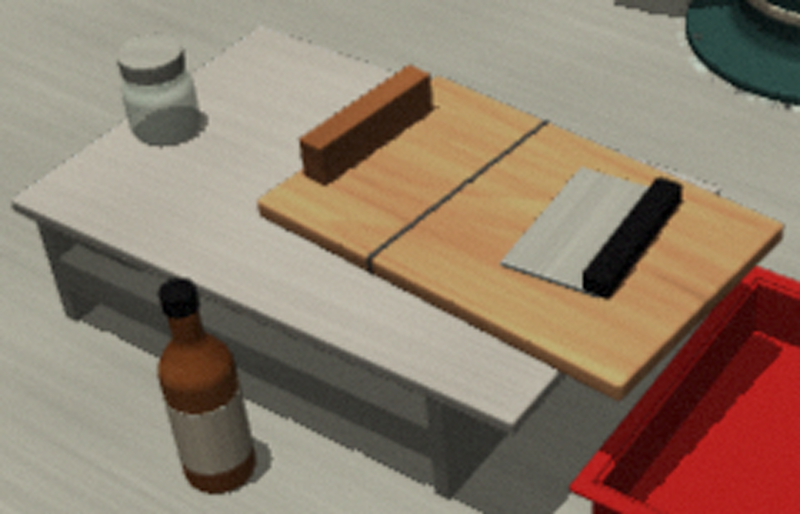

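```bash
cat >> h.py <<'E'
def proj(d,P):
    P=np.atleast_2d(P).astype(float)
    if 'world_to_cam' in d: W=d['world_to_cam']
    else:
        T=np.eye(4);T[:3,:3]=R.from_rotvec(d['s']['ee_rot']).as_matrix();T[:3,3]=d['s']['position']
        W=np.linalg.inv(T@d['T_tool_cam'])
    f=240/np.tan(np.radians(d['vfov'])/2)
    c=P@W[:3,:3].T+W[:3,3]
    return np.c_[d['cx']+f*c[:,0]/-c[:,2], d['cy']-f*c[:,1]/-c[:,2]]
def load(t): return pickle.load(open(t+'.pkl','rb'))
E
cat > fit0.py <<'E'
from h import *
from scipy.optimize import least_squares
t=load('top0');s=load('scene0')
T=lambda a:np.array(a)/3+[260,165]; S=lambda a:np.array(a)/2.8571+[110,140]
def fit(L,PT,PS,z0,name):
    def w(p,X): 
        c,s_=np.cos(p[2]),np.sin(p[2]); X=np.array(X,float)
        return np.c_[p[0]+c*X[:,0]-s_*X[:,1],p[1]+s_*X[:,0]+c*X[:,1],p[3]+X[:,2]]
    def f(p):
        return np.concatenate([(proj(t,w(p,[L[k] for k in PT]))-T(list(PT.values()))).ravel(),(proj(s,w(p,[L[k] for k in PS]))-S(list(PS.values()))).ravel()])
    o=least_squares(f,[.6,-.1,0,z0],loss='soft_l1'); print(name,o.x.round(4)); print(f(o.x).reshape(-1,2).round(1).tolist()); return o.x
le={'fo':(.14,.22,0),'fi':(.14,-.22,0),'ni':(-.14,-.22,0),'no':(-.14,.22,0)}
a=fit(le,dict(fo=(111,58),fi=(706,28),ni=(758,400),no=(131,441)),dict(fo=(513,424),fi=(12,206),ni=(263,27)),.12,'ledge')
b={'fo':(.1,.16,0),'fi':(.1,-.16,0),'ni':(-.1,-.16,0),'no':(-.1,.16,0),'lf':(.1,-.05,0),'ln':(-.1,-.05,0)}
b.update(bfi=(.06,-.151,.034),bfo=(.06,-.129,.034),bni=(-.06,-.151,.034),bno=(-.06,-.129,.034))
p=fit(b,dict(fo=(46,122),fi=(494,133),ni=(497,413),no=(33,401),lf=(339,128),ln=(338,411),bfo=(463,176),bfi=(492,174),bni=(495,349),bno=(466,352)),
 dict(fi=(260,205),fo=(621,386),no=(783,226),lf=(370,262),ln=(546,122),bfi=(301,144),bfo=(326,152),bno=(433,79),bni=(410,66)),.136,'board')
c,s_=np.cos(p[2]),np.sin(p[2]); Rb=np.array([[c,-s_],[s_,c]])
ca,sa=np.cos(a[2]),np.sin(a[2]); Ra=np.array([[ca,-sa],[sa,ca]])
for n,v in dict(grip=(0,-.14),ln=(-.1,-.05),lf=(.1,-.05),outer=(0,.16)).items():
    W=p[:2]+Rb@v; print(n,W.round(4),'in ledge_edge',(Ra.T@(W-a[:2])-[0,.22]).round(4))
print('rel yaw',p[2]-a[2])
E
python3 fit0.py; python3 -c "
from h import *
print(R.from_rotvec(r.sense()['ee_rot']).as_matrix().round(3))"
```

```text
ledge [ 0.5609 -0.1037  0.0333  0.115 ]
[[-0.4, -0.1], [-0.6, -0.7], [0.6, 1.9], [-0.1, 0.7], [-0.3, 1.1], [-0.2, -1.3], [-0.4, 0.4]]
board [ 0.5335  0.0135 -0.0528  0.1304]
[[-0.6, -0.3], [-0.5, 0.2], [0.6, 0.8], [-0.6, 0.5], [-0.1, 0.5], [0.1, 0.0], [-0.7, -0.3], [0.4, 0.7], [0.7, 0.7], [-0.7, -0.6], [-1.3, -0.6], [-0.0, 1.2], [0.6, -0.2], [0.1, -0.2], [0.5, 0.8], [-0.9, -0.5], [-1.8, 0.4], [-0.6, -0.8], [-0.2, 0.5]]
grip [ 0.5261 -0.1263] in ledge_edge [-0.0355 -0.2414]
ln [ 0.431  -0.0311] in ledge_edge [-0.1274 -0.1432]
lf [ 0.6307 -0.0417] in ledge_edge [ 0.0719 -0.1604]
outer [0.5419 0.1733] in ledge_edge [-0.0097  0.0575]
rel yaw -0.08605881671616344
[[ 0.928  0.373 -0.   ]
 [ 0.373 -0.928  0.001]
 [-0.    -0.001 -1.   ]]
```

Request:
{"op": "drive_tool", "data": {
  "increments": [
    {"az": 0.145,"tz": -0.01},
    {"az": 0.145,"tz": -0.01},
    {"az": 0.145,"tz": -0.01},
    {"tx": 0.022,"ty": -0.04},
    {"tx": 0.022,"ty": -0.04},
    {"tx": 0.022,"ty": -0.04},
    {"tx": 0.022,"ty": -0.04},
    {"tx": 0.022,"ty": -0.04},
    {"tx": 0.022,"ty": -0.04},
    {"tx": 0.022,"ty": -0.04}
  ],
  "force": 80
}}

```text
$.increments[0]: bad value
```

Request:
{"op": "drive_tool", "data": {
  "increments": [
    {"gripper": 0.085,"tx": 0,"ty": 0,"tz": -0.01,"ax": 0,"ay": 0,"az": 0.145}
  ],
  "force": 80
}}

```text
time: 0.28
position: [0.2325, -0.5793, 0.24]
ee_rot: [-3.117, -0.367, 0.001]
force: [-0.4, -1.0, 0.3]
finger_gap: 0.997
```

Request:
{"op": "drive_tool", "data": {
  "increments": [
    {"gripper": 0.085,"tz": -0.01,"az": 0.145},
    {"gripper": 0.085,"tz": -0.01,"az": 0.145},
    {"gripper": 0.085,"tx": 0.022,"ty": -0.04},
    {"gripper": 0.085,"tx": 0.022,"ty": -0.04},
    {"gripper": 0.085,"tx": 0.022,"ty": -0.04},
    {"gripper": 0.085,"tx": 0.022,"ty": -0.04},
    {"gripper": 0.085,"tx": 0.022,"ty": -0.04},
    {"gripper": 0.085,"tx": 0.022,"ty": -0.04},
    {"gripper": 0.085,"tx": 0.022,"ty": -0.04},
    {"gripper": 0.085,"tx": 0.022,"ty": -0.04}
  ]
}}

```text
$.increments[0]: bad value
```

Request:
{"op": "drive_tool", "data": {
  "increments": [
    {"gripper": 0.085,"tx": 0,"ty": 0,"tz": -0.01,"ax": 0,"ay": 0,"az": 0.145},
    {"gripper": 0.085,"tx": 0,"ty": 0,"tz": -0.01,"ax": 0,"ay": 0,"az": 0.145},
    {"gripper": 0.085,"tx": 0.022,"ty": -0.04,"tz": 0,"ax": 0,"ay": 0,"az": 0},
    {"gripper": 0.085,"tx": 0.022,"ty": -0.04,"tz": 0,"ax": 0,"ay": 0,"az": 0},
    {"gripper": 0.085,"tx": 0.022,"ty": -0.04,"tz": 0,"ax": 0,"ay": 0,"az": 0},
    {"gripper": 0.085,"tx": 0.022,"ty": -0.04,"tz": 0,"ax": 0,"ay": 0,"az": 0},
    {"gripper": 0.085,"tx": 0.022,"ty": -0.04,"tz": 0,"ax": 0,"ay": 0,"az": 0},
    {"gripper": 0.085,"tx": 0.022,"ty": -0.04,"tz": 0,"ax": 0,"ay": 0,"az": 0},
    {"gripper": 0.085,"tx": 0.022,"ty": -0.04,"tz": 0,"ax": 0,"ay": 0,"az": 0},
    {"gripper": 0.085,"tx": 0.022,"ty": -0.04,"tz": 0,"ax": 0,"ay": 0,"az": 0}
  ]
}}

```text
time: 1.52
position: [0.4331, -0.2645, 0.2598]
ee_rot: [-3.136, 0.115, 0.005]
force: [0.9, 0.2, -0.9]
finger_gap: 0.995
```

Request:
{"op": "drive_tool", "data": {
  "increments": [
    {"gripper": 0.085,"tx": 0.021,"ty": -0.036,"tz": 0,"ax": 0,"ay": 0,"az": -0.02},
    {"gripper": 0.085,"tx": 0.021,"ty": -0.036,"tz": 0,"ax": 0,"ay": 0,"az": 0},
    {"gripper": 0.085,"tx": 0.021,"ty": -0.036,"tz": 0,"ax": 0,"ay": 0,"az": 0},
    {"gripper": 0.085,"tx": 0.021,"ty": -0.036,"tz": 0,"ax": 0,"ay": 0,"az": 0},
    {"gripper": 0.085,"tx": 0,"ty": 0,"tz": 0,"ax": 0,"ay": 0,"az": 0}
  ]
}}

```text
time: 2.15
position: [0.5287, -0.1171, 0.2595]
ee_rot: [-3.136, 0.076, 0.006]
force: [-0.2, -0.6, -0.1]
finger_gap: 0.997
```

Run:
```python
from h import *
d=grab('wrist','wrist1'); print(d['s']['position'],d['s']['ee_rot'])
```

```text
[ 0.5286625  -0.11709705  0.25954067] [-3.13627866  0.07563622  0.00584221]
```

View pics/wrist1.png

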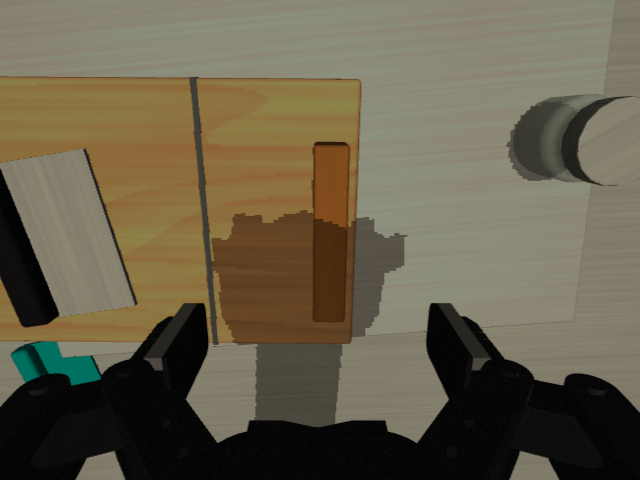

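The wrist view shows the bar top from about (315–349,146) to (313–344,321) and the line from (194,78) to (213,344). I'll fit the board to this view too.

```bash
cat > fit1.py <<'E'
from h import *
from scipy.optimize import least_squares
d=load('wrist1')
L={'fi':(.1,-.16,0),'ni':(-.1,-.16,0),'lf':(.1,-.05,0),'ln':(-.1,-.05,0),'bfi':(.06,-.151,.034),'bfo':(.06,-.129,.034),'bni':(-.06,-.151,.034),'bno':(-.06,-.129,.034)}
P=dict(fi=(360,80),ni=(351,343),lf=(194,78),ln=(213,344),bfi=(349,145.5),bfo=(315,145.5),bni=(344.5,321.5),bno=(313,321.5))
def f(p):
    X=np.array(list(L.values())); c,s=np.cos(p[2]),np.sin(p[2])
    W=np.c_[p[0]+c*X[:,0]-s*X[:,1],p[1]+s*X[:,0]+c*X[:,1],p[3]+X[:,2]]
    return (proj(d,W)-[P[k] for k in L]).ravel()
o=least_squares(f,[.53,.01,0,.136],loss='soft_l1'); print(o.x.round(4)); print(f(o.x).reshape(-1,2).round(1).tolist())
p=o.x;c,s=np.cos(p[2]),np.sin(p[2]); print('grip',p[0]+.14*s,p[1]-.14*c)
E
python3 fit1.py
```

```text
[ 0.5354  0.0152 -0.0531  0.1322]
[[1.0, -0.5], [0.1, 0.9], [-0.1, 0.6], [3.3, -1.1], [0.4, -0.0], [-2.1, -0.3], [-0.5, 0.3], [-0.5, 0.0]]
grip 0.5279559978644759 -0.12460843040500912
```

Request:
{"op": "drive_tool", "data": {
  "increments": [
    {"gripper": 0.085,"tx": 0,"ty": 0.0075,"tz": 0.01,"ax": 0,"ay": 0,"az": 0.005},
    {"gripper": 0.085,"tx": 0,"ty": 0,"tz": 0.025,"ax": 0,"ay": 0,"az": 0},
    {"gripper": 0.085,"tx": 0,"ty": 0,"tz": 0.025,"ax": 0,"ay": 0,"az": 0},
    {"gripper": 0.07,"tx": 0,"ty": 0,"tz": 0.025,"ax": 0,"ay": 0,"az": 0},
    {"gripper": 0.055,"tx": 0,"ty": 0,"tz": 0.015,"ax": 0,"ay": 0,"az": 0},
    {"gripper": 0.05,"tx": 0,"ty": 0,"tz": 0,"ax": 0,"ay": 0,"az": 0}
  ]
}}

```text
time: 2.95
position: [0.5234, -0.1346, 0.1539]
ee_rot: [-3.138, 0.104, 0.01]
force: [0.2, 0.1, 0.6]
finger_gap: 0.586
```

Run:
```python
from h import *
d=grab('wrist','wrist2'); print(d['s']['position'],d['s']['ee_rot'],d['s']['force'],d['s']['finger_gap'])
```

```text
[ 0.52339324 -0.13456012  0.15391759] [-3.13835562  0.104059    0.00995738] [0.18717366 0.08907432 0.56144645] 0.5859341515594554
```

View pics/wrist2.png

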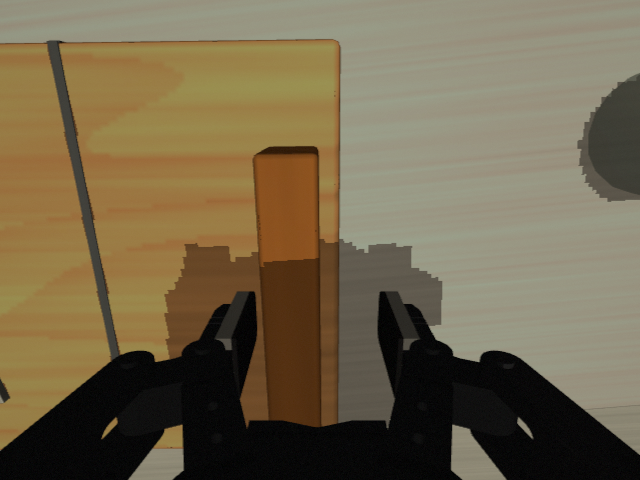

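Request:
{"op": "drive_tool", "data": {
  "increments": [
    {"gripper": 0.05,"tx": 0.0045,"ty": -0.01,"tz": 0,"ax": 0,"ay": 0,"az": -0.013},
    {"gripper": 0.05,"tx": 0,"ty": 0,"tz": 0,"ax": 0,"ay": 0,"az": 0}
  ]
}}

```text
time: 3.25
position: [0.5302, -0.1244, 0.1562]
ee_rot: [-3.14, 0.082, 0.005]
force: [0.1, -0.3, -1.0]
finger_gap: 0.586
```

Run:
```python
from h import *
s=r.sense();print(s['position'],s['force'],s['finger_gap']);M=R.from_rotvec(s['ee_rot']).as_matrix();print(M.round(4))
```

```text
[ 0.53016219 -0.12439255  0.15617289] [ 0.05513703 -0.2616154  -0.96998353] 0.5863396184385855
[[ 9.986e-01 -5.230e-02 -2.900e-03]
 [-5.230e-02 -9.986e-01  9.000e-04]
 [-3.000e-03 -8.000e-04 -1.000e+00]]
```

Request:
{"op": "drive_tool", "data": {
  "increments": [
    {"gripper": 0.05,"tx": -0.001,"ty": 0,"tz": 0.013,"ax": 0,"ay": 0,"az": 0},
    {"gripper": 0.05,"tx": 0,"ty": 0,"tz": 0,"ax": 0,"ay": 0,"az": 0}
  ]
}}

```text
time: 3.5
position: [0.5292, -0.1242, 0.1427]
ee_rot: [-3.14, 0.082, 0.003]
force: [0.1, 0.6, -0.8]
finger_gap: 0.582
```

Request:
{"op": "drive_tool", "data": {
  "increments": [
    {"gripper": 0.03,"tx": 0,"ty": 0,"tz": 0,"ax": 0,"ay": 0,"az": 0},
    {"gripper": 0.03,"tx": 0,"ty": 0,"tz": 0,"ax": 0,"ay": 0,"az": 0},
    {"gripper": 0.03,"tx": 0,"ty": 0,"tz": 0,"ax": 0,"ay": 0,"az": 0}
  ],
  "force": 60
}}

```text
time: 3.88
position: [0.5293, -0.1244, 0.1428]
ee_rot: [-3.14, 0.082, 0.003]
force: [0.4, 0.1, -0.0]
finger_gap: 0.349
```

Run:
```python
from h import *
d=grab('wrist','wrist3'); print(d['s']['position'],d['s']['ee_rot'],d['s']['force'],d['s']['finger_gap'])
```

```text
[ 0.52926977 -0.12443707  0.14284388] [-3.14003918  0.08206534  0.00335617] [ 0.39293667  0.11629159 -0.00217592] 0.3491585544134788
```

View pics/wrist3.png

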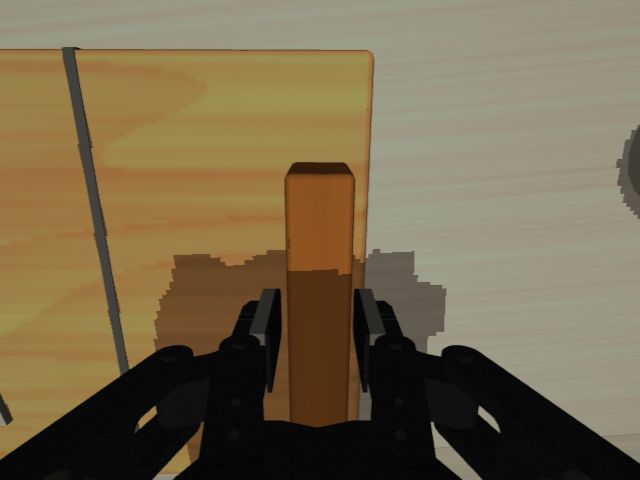

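The bar sits centred between the pads (bar columns 287–353, pads at 275 and 362) with no contact force. Closing now.

Request:
{"op": "drive_tool", "data": {
  "increments": [
    {"gripper": 0.02,"tx": 0,"ty": 0,"tz": 0,"ax": 0,"ay": 0,"az": 0},
    {"gripper": 0.01,"tx": 0,"ty": 0,"tz": 0,"ax": 0,"ay": 0,"az": 0},
    {"gripper": 0.01,"tx": 0,"ty": 0,"tz": 0,"ax": 0,"ay": 0,"az": 0},
    {"gripper": 0.01,"tx": 0,"ty": 0,"tz": 0,"ax": 0,"ay": 0,"az": 0}
  ],
  "force": 80
}}

```text
time: 4.42
position: [0.5294, -0.1246, 0.1432]
ee_rot: [-3.14, 0.082, 0.003]
force: [-0.6, -0.5, 0.6]
finger_gap: 0.24
```

Run:
```python
from h import *
s=r.sense(); print(s['position'],s['ee_rot'],s['force'],s['ft_torque'],s['finger_gap'])
d=grab('top','top1')
a=d['frame'][165:325,260:520,::-1]; cv2.imwrite('pics/top1c.png',cv2.resize(a,None,fx=3,fy=3,interpolation=cv2.INTER_CUBIC))
```

```text
[ 0.52938761 -0.1245818   0.14319226] [-3.14022011e+00  8.24368887e-02  2.63668654e-03] [-0.58616685 -0.51716749  0.59449417] [-0.0490635   0.06471769 -0.03527577] 0.2399779017868455
```

View pics/top1c.png

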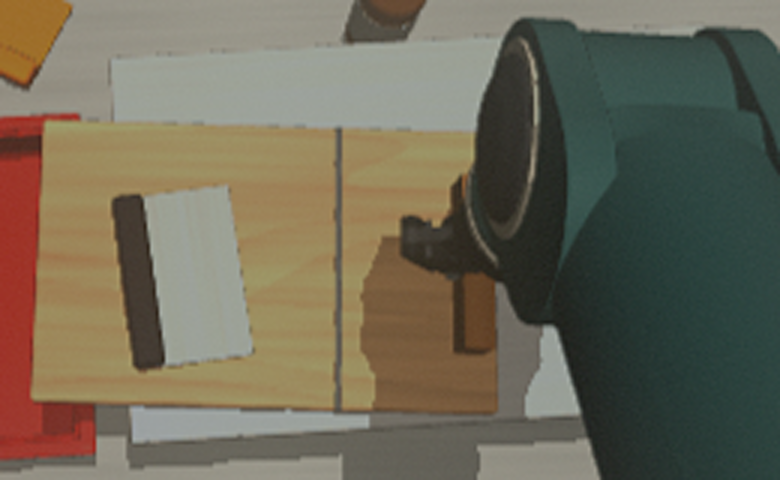

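Request:
{"op": "drive_tool", "data": {
  "increments": [
    {"gripper": 0.01,"tx": 0,"ty": 0,"tz": 0.001,"ax": 0,"ay": 0,"az": 0},
    {"gripper": 0.01,"tx": 0,"ty": -0.004,"tz": 0.001,"ax": 0,"ay": 0,"az": -0.005},
    {"gripper": 0.01,"tx": -0.001,"ty": -0.008,"tz": 0.001,"ax": 0,"ay": 0,"az": -0.01},
    {"gripper": 0.01,"tx": -0.001,"ty": -0.008,"tz": 0.001,"ax": 0,"ay": 0,"az": -0.01}
  ]
}}

```text
time: 4.97
position: [0.5306, -0.1102, 0.1432]
ee_rot: [3.135, -0.052, 0.008]
force: [1.8, -11.2, 11.2]
finger_gap: 0.244
```

```bash
cat > st.py <<'E'
from h import *
s=r.sense(); M=R.from_rotvec(s['ee_rot']).as_matrix()
print('t',s['time'],'pos',s['position'].round(4),'phi',np.arctan2(M[1,0],M[0,0]).round(4),'tilt',M[:2,2].round(4),'F',s['force'].round(1),'T',s['ft_torque'].round(2),'gap',round(s['finger_gap'],3))
E
python3 st.py
```

```text
t 4.975 pos [ 0.5306 -0.1102  0.1432] phi -0.0333 tilt [ 0.0049 -0.0065] F [  1.8 -11.2  11.2] T [-1.33  0.17 -0.3 ] gap 0.244
```

Request:
{"op": "drive_tool", "data": {
  "increments": [
    {"gripper": 0.01,"tx": -0.001,"ty": -0.008,"tz": 0.0005,"ax": 0,"ay": 0,"az": -0.008},
    {"gripper": 0.01,"tx": -0.001,"ty": -0.008,"tz": 0.0005,"ax": 0,"ay": 0,"az": -0.008},
    {"gripper": 0.01,"tx": -0.001,"ty": -0.008,"tz": 0.0005,"ax": 0,"ay": 0,"az": -0.008},
    {"gripper": 0.01,"tx": -0.001,"ty": -0.008,"tz": 0.0005,"ax": 0,"ay": 0,"az": -0.008}
  ]
}}

```text
time: 5.48
position: [0.5294, -0.0823, 0.1431]
ee_rot: [3.131, -0.011, 0.016]
force: [1.3, -7.0, 5.0]
finger_gap: 0.243
```

```bash
python3 st.py
```

```text
t 5.475 pos [ 0.5294 -0.0823  0.1431] phi -0.0067 tilt [ 0.0104 -0.0109] F [ 1.3 -7.   5. ] T [-0.48  0.01 -0.24] gap 0.243
```

Request:
{"op": "drive_tool", "data": {
  "increments": [
    {"gripper": 0.01,"tx": -0.001,"ty": -0.008,"tz": 0.0007,"ax": 0.004,"ay": -0.004,"az": -0.006},
    {"gripper": 0.01,"tx": -0.001,"ty": -0.008,"tz": 0.0007,"ax": 0.004,"ay": -0.004,"az": -0.006},
    {"gripper": 0.01,"tx": -0.001,"ty": -0.008,"tz": 0.0007,"ax": 0.004,"ay": -0.004,"az": -0.006},
    {"gripper": 0.01,"tx": -0.001,"ty": -0.008,"tz": 0.0007,"ax": 0.004,"ay": -0.004,"az": -0.006}
  ]
}}

```text
time: 5.98
position: [0.5284, -0.0558, 0.1431]
ee_rot: [3.14, 0.018, 0.003]
force: [1.0, -8.3, 7.6]
finger_gap: 0.239
```

```bash
python3 st.py
python3 - <<'E'
from h import *
d=grab('scene','scene1')
a=d['frame'][140:320,110:390,::-1]; cv2.imwrite('pics/scene1c.png',cv2.resize(a,None,fx=2.8571,fy=2.8571,interpolation=cv2.INTER_CUBIC))
E
```

```text
t 5.975 pos [ 0.5284 -0.0558  0.1431] phi 0.0115 tilt [ 0.0017 -0.0014] F [ 1.  -8.3  7.6] T [-2.2  -0.3  -0.11] gap 0.239
```

View pics/scene1c.png

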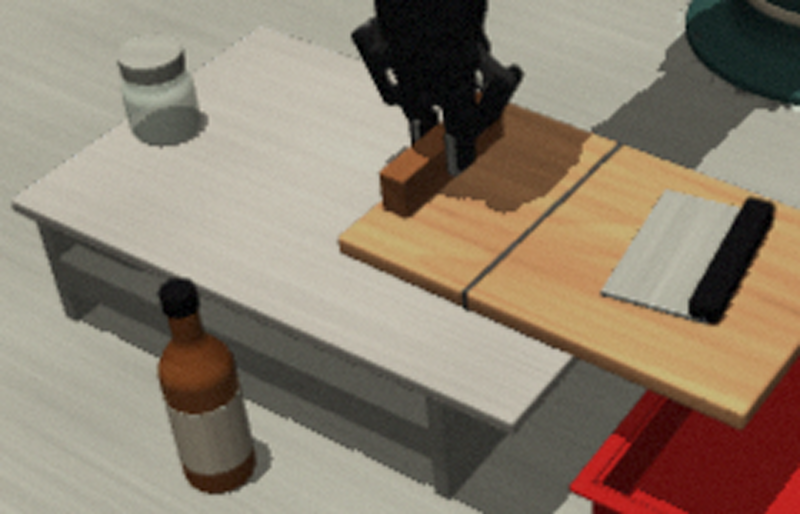

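Request:
{"op": "drive_tool", "data": {
  "increments": [
    {"gripper": 0.01,"tx": 0,"ty": -0.008,"tz": 0.0006,"ax": 0.002,"ay": -0.002,"az": -0.004},
    {"gripper": 0.01,"tx": 0,"ty": -0.008,"tz": 0.0006,"ax": 0.002,"ay": -0.002,"az": -0.004},
    {"gripper": 0.01,"tx": 0,"ty": -0.008,"tz": 0.0006,"ax": 0.002,"ay": -0.002,"az": -0.004},
    {"gripper": 0.01,"tx": 0,"ty": -0.008,"tz": 0.0006,"ax": 0.002,"ay": -0.002,"az": -0.004},
    {"gripper": 0.01,"tx": 0,"ty": -0.008,"tz": 0.0006,"ax": 0.002,"ay": -0.002,"az": -0.004},
    {"gripper": 0.01,"tx": 0,"ty": -0.008,"tz": 0.0006,"ax": 0.002,"ay": -0.002,"az": -0.004}
  ]
}}

```text
time: 6.78
position: [0.5311, -0.0159, 0.1431]
ee_rot: [3.141, 0.045, -0.003]
force: [-0.5, -9.4, 8.6]
finger_gap: 0.24
```

```bash
python3 st.py
```

```text
t 6.775 pos [ 0.5311 -0.0159  0.1431] phi 0.0287 tilt [-0.002  -0.0002] F [-0.5 -9.4  8.6] T [-2.28 -0.15  0.02] gap 0.24
```

Request:
{"op": "drive_tool", "data": {
  "increments": [
    {"gripper": 0.01,"tx": -0.0005,"ty": -0.008,"tz": 0.0007,"ax": 0.002,"ay": 0,"az": -0.002},
    {"gripper": 0.01,"tx": -0.0005,"ty": -0.008,"tz": 0.0007,"ax": 0.002,"ay": 0,"az": -0.002},
    {"gripper": 0.01,"tx": -0.0005,"ty": -0.008,"tz": 0.0007,"ax": 0.002,"ay": 0,"az": 0},
    {"gripper": 0.01,"tx": -0.0005,"ty": -0.006,"tz": 0.0007,"ax": 0.002,"ay": 0,"az": 0},
    {"gripper": 0.01,"tx": 0,"ty": -0.001,"tz": 0.0007,"ax": 0.002,"ay": 0,"az": 0}
  ]
}}

```text
time: 7.4
position: [0.5313, 0.0082, 0.1431]
ee_rot: [-3.14, -0.042, -0.007]
force: [-8.5, -1.2, 18.0]
finger_gap: 0.24
```

```bash
python3 st.py
python3 - <<'E'
from h import *
d=grab('top','top2')
a=d['frame'][165:325,220:480,::-1]; cv2.imwrite('pics/top2c.png',cv2.resize(a,None,fx=3,fy=3,interpolation=cv2.INTER_CUBIC))
d=grab('scene','scene2')
a=d['frame'][140:320,170:450,::-1]; cv2.imwrite('pics/scene2c.png',cv2.resize(a,None,fx=2.8571,fy=2.8571,interpolation=cv2.INTER_CUBIC))
d=grab('wrist','wrist4')
E
```

```text
t 7.4 pos [0.5313 0.0082 0.1431] phi 0.027 tilt [0.0047 0.0009] F [-8.5 -1.2 18. ] T [-0.74  2.1   0.07] gap 0.24
```

View pics/top2c.png

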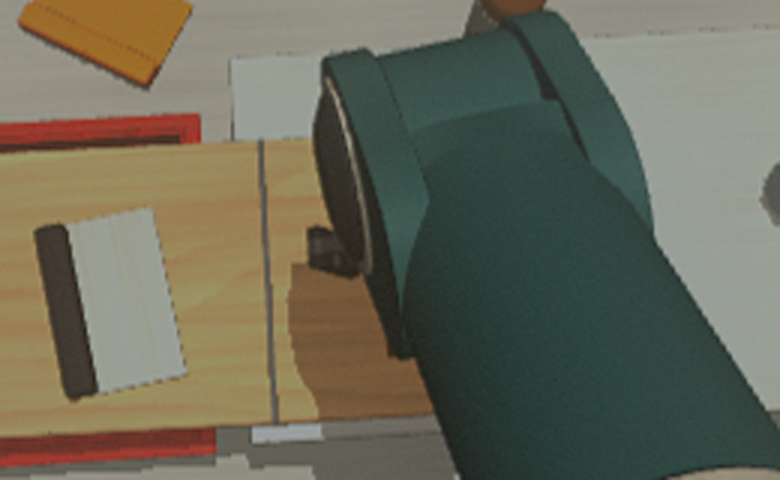

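View pics/scene2c.png

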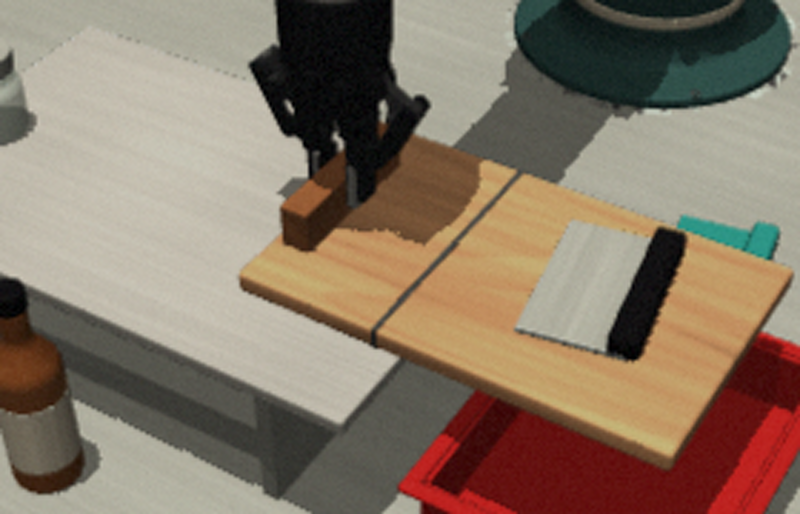

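View pics/wrist4.png

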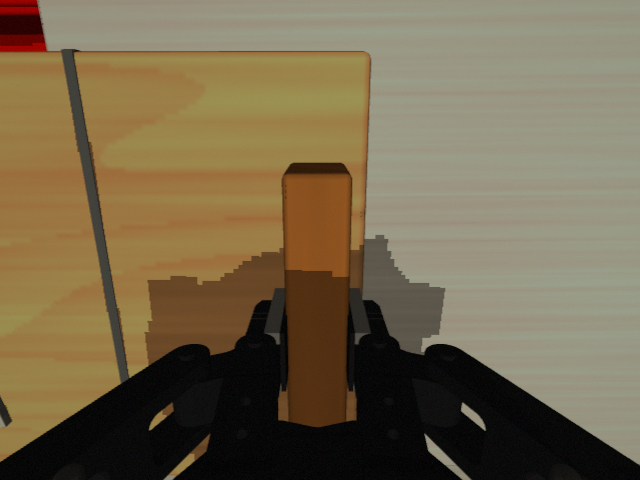

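Request:
{"op": "drive_tool", "data": {
  "increments": [
    {"gripper": 0.01,"tx": -0.0005,"ty": -0.006,"tz": 0.0005,"ax": 0.001,"ay": -0.001,"az": -0.001},
    {"gripper": 0.01,"tx": 0,"ty": -0.006,"tz": 0.0005,"ax": 0.001,"ay": -0.001,"az": -0.001},
    {"gripper": 0.01,"tx": 0,"ty": -0.003,"tz": 0.0005,"ax": 0.001,"ay": -0.001,"az": 0},
    {"gripper": 0.01,"tx": 0,"ty": 0,"tz": 0.0006,"ax": 0.001,"ay": 0,"az": 0}
  ]
}}

```text
time: 8.05
position: [0.5316, 0.0188, 0.1431]
ee_rot: [3.14, 0.04, 0.006]
force: [-7.5, 3.0, 14.9]
finger_gap: 0.243
```

```bash
cat > look.py <<'E'
import sys
from h import *
n=sys.argv[1]
d=grab('top','top'+n)
a=d['frame'][175:325,270:345,::-1]; cv2.imwrite(f'pics/top{n}c.png',cv2.resize(a,None,fx=4,fy=4,interpolation=cv2.INTER_CUBIC))
d=grab('scene','scene'+n)
a=d['frame'][180:320,220:420,::-1]; cv2.imwrite(f'pics/scene{n}c.png',cv2.resize(a,None,fx=4,fy=4,interpolation=cv2.INTER_CUBIC))
E
python3 st.py; python3 look.py 3
```

```text
t 8.05 pos [0.5316 0.0188 0.1431] phi 0.0257 tilt [ 0.0041 -0.0008] F [-7.5  3.  14.9] T [0.65 1.66 0.18] gap 0.243
```

View pics/top3c.png

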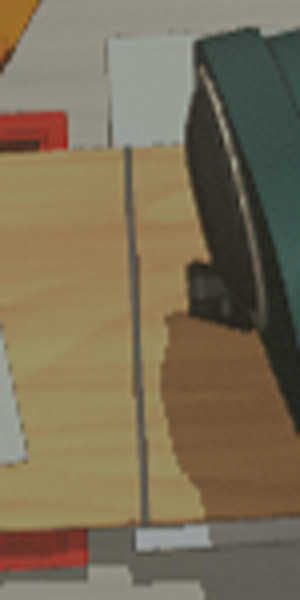

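View pics/scene3c.png

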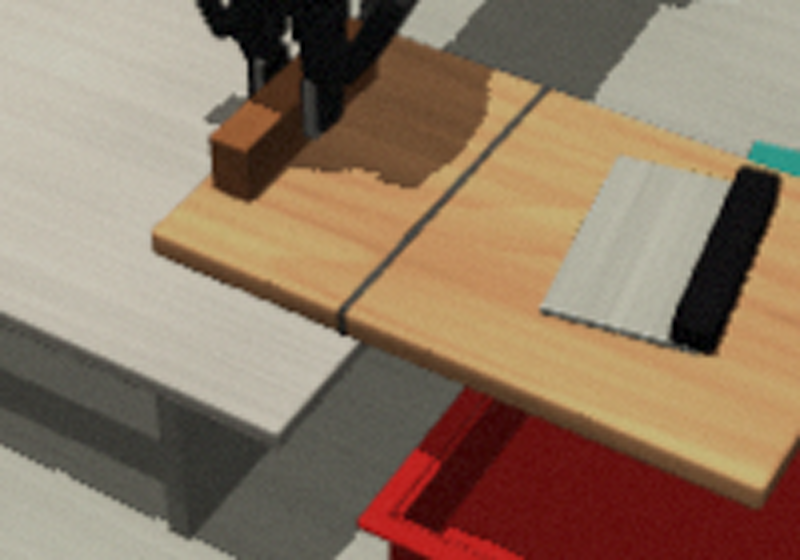

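```bash
cat > meas.py <<'E'
import sys
from h import *
def back(d,uv,z):
    W=d['world_to_cam'];f=240/np.tan(np.radians(d['vfov'])/2)
    uv=np.atleast_2d(uv); c=np.c_[(uv[:,0]-d['cx'])/f,-(uv[:,1]-d['cy'])/f,-np.ones(len(uv))]
    w=c@W[:3,:3]; o=-W[:3,:3].T@W[:3,3]; return o+w*((z-o[2])/w[:,2])[:,None]
def edge_top(d,segs,c0):
    g=cv2.cvtColor(d['frame'],cv2.COLOR_RGB2GRAY).astype(float); g=cv2.GaussianBlur(g,(3,3),0); P=[]
    for a,b in segs:
        for v in range(a,b):
            x0=int(round(c0(v))); w=np.arange(x0-5,x0+6); gr=np.gradient(g[v])[w]; gr=np.clip(gr,0,None)
            k=gr.argmax(); k=np.clip(k,1,9); q=gr[k-1:k+2]; P.append((w[k-1:k+2]@q/q.sum(),v,q.max()))
    return np.array(P)
def line_top(d,a,b,c0,hw=4):
    g=cv2.cvtColor(d['frame'],cv2.COLOR_RGB2GRAY).astype(float); P=[]
    for v in range(a,b):
        x0=int(round(c0(v))); w=np.arange(x0-hw,x0+hw+1); q=g[v,w]; q=np.clip(np.median(q)-q-8,0,None)
        if q.sum()>0: P.append((w@q/q.sum(),v))
    return np.array(P)
def rfit(P):
    m=np.ones(len(P),bool)
    for _ in range(5):
        c=np.polyfit(P[m,1],P[m,0],1); e=P[:,0]-np.polyval(c,P[:,1]); m=abs(e)<max(.3,2*np.std(e[m]))
    return c,e[m].std(),m.sum()
E
cat > m3.py <<'E'
from meas import *
n=sys.argv[1]; far,near=eval(sys.argv[2]),eval(sys.argv[3])  # line ends full px
d=load('top'+n)
ec=lambda v:297.25+(v-184.5)*(303.75-297.25)/(312.75-184.5)
E=edge_top(d,[(187,209),(308,312)],ec); 
E0=edge_top(load('top0'),[(187,203),(304,311)],ec)
print('E near',E[-4:].round(2).tolist())
L=line_top(d,int(far[1])+3,int(near[1])-3,lambda v:far[0]+(v-far[1])*(near[0]-far[0])/(near[1]-far[1]))
for nm,e in (('now',E),('t0',E0)):
    ce,se,ne=rfit(e); cl,sl,nl=rfit(L)
    B=back(d,[(np.polyval(ce,v),v) for v in (185,312)],.12); A=back(d,[(np.polyval(cl,v),v) for v in (far[1],near[1])],.136)
    u=(B[0]-B[1])[:2]; u/=np.linalg.norm(u); nrm=np.array([-u[1],u[0]])
    print(nm,'edge yaw',np.arctan2(u[1],u[0]).round(4),'len line',np.linalg.norm(A[0]-A[1]).round(4),'dist far,near mm',((A-B[1])[:,:2]@nrm*1e3).round(2),'res',round(se,2),ne,round(sl,2),nl)
E
python3 m3.py 3 '(302,212)' '(306.25,305.75)'
```

```text
E near [[303.76, 308.0, 22.69], [303.78, 309.0, 26.09], [303.79, 310.0, 27.03], [303.8, 311.0, 25.16]]
now edge yaw 0.0336 len line 0.1977 dist far,near mm [-6.15 -5.25] res 0.11 23 0.17 80
t0 edge yaw 0.0332 len line 0.1977 dist far,near mm [-6.33 -5.51] res 0.23 23 0.17 80
```

Request:
{"op": "drive_tool", "data": {
  "increments": [
    {"gripper": 0.01,"tx": 0,"ty": -0.004,"tz": 0.0004,"ax": 0.001,"ay": -0.001,"az": -0.003},
    {"gripper": 0.01,"tx": 0,"ty": -0.003,"tz": 0.0004,"ax": 0.001,"ay": -0.001,"az": -0.002},
    {"gripper": 0.01,"tx": 0,"ty": 0,"tz": 0.0005,"ax": 0.001,"ay": 0,"az": 0},
    {"gripper": 0.01,"tx": 0,"ty": 0,"tz": 0.0005,"ax": 0,"ay": 0,"az": 0}
  ]
}}

```text
time: 8.65
position: [0.5321, 0.0232, 0.1431]
ee_rot: [3.14, 0.046, 0.006]
force: [-5.2, -0.6, 12.1]
finger_gap: 0.242
```

```bash
python3 st.py; python3 look.py 4;python3 m3.py 4 '(299.5,212)' '(303.7,305.75)'
```

```text
t 8.65 pos [0.5321 0.0232 0.1431] phi 0.0293 tilt [ 0.0037 -0.0014] F [-5.2 -0.6 12.1] T [-0.25  1.18  0.02] gap 0.242
E near [[303.76, 308.0, 23.31], [303.77, 309.0, 25.69], [303.79, 310.0, 26.91], [303.81, 311.0, 25.34]]
now edge yaw 0.0336 len line 0.1977 dist far,near mm [-1.55 -1.25] res 0.12 23 0.19 86
t0 edge yaw 0.0332 len line 0.1977 dist far,near mm [-1.75 -1.52] res 0.23 23 0.19 86
```

View pics/scene4c.png

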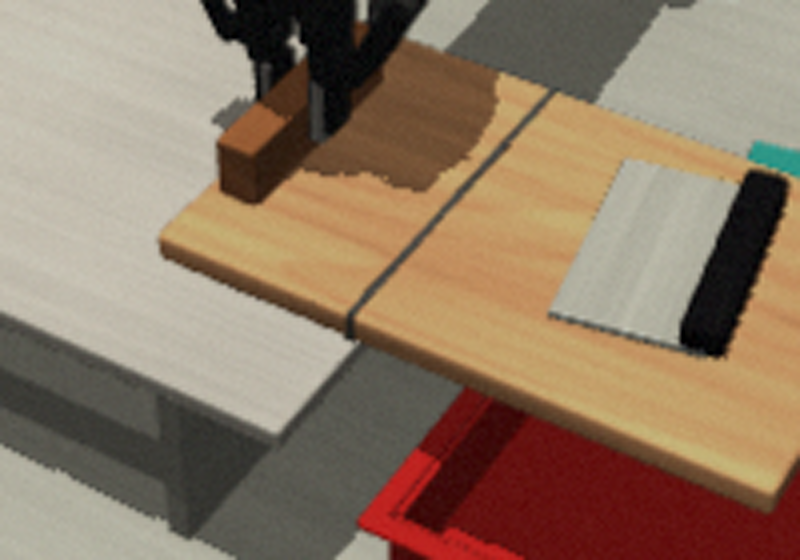

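View pics/top4c.png

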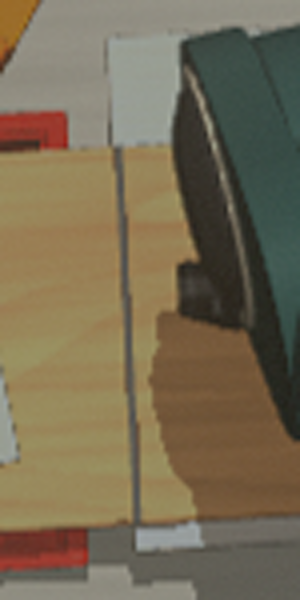

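Run:
```python
from h import *
d=load('scene4'); a=d['frame'][240:300,280:330,::-1]; cv2.imwrite('pics/s4z.png',cv2.resize(a,None,fx=10,fy=10,interpolation=cv2.INTER_NEAREST))
```

```text
(no output)
```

View pics/s4z.png

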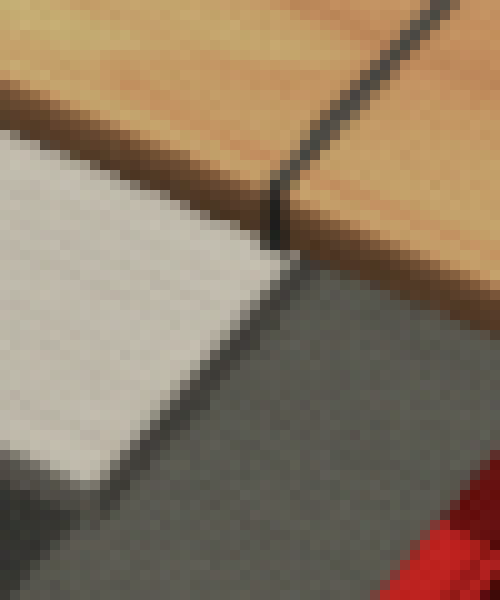

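Run:
```python
from meas import *
for n in('top4','scene4'):
    d=load(n);W=d['world_to_cam'];print(n,'cam',(-W[:3,:3].T@W[:3,3]).round(3))
d=load('scene4')
z=lambda x,y:(280+x/10-.5,240+y/10-.5)
print('edge pts',back(d,[z(100,480),z(200,368),z(297,260)],.12).round(4))
print('groove bottom',back(d,[z(275,248)],.12).round(4),'top',back(d,[z(280,188)],.136).round(4))
print('line far/near pts',back(d,[z(280,185),(220+555/4-.4,180+92/4-.4)],.136).round(4))
d=load('top4'); 
print('top: line',back(d,[(270+119/4,175+148/4),(270+137/4,175+523/4)],.136).round(4),'edge',back(d,[(270+109/4,175+38/4),(270+135/4,175+551/4)],.12).round(4))
a=d['frame'][180:320,285:325,::-1]; cv2.imwrite('pics/t4z.png',cv2.resize(a[:40],None,fx=14,fy=14,interpolation=cv2.INTER_NEAREST)); cv2.imwrite('pics/t4y.png',cv2.resize(a[100:],None,fx=14,fy=14,interpolation=cv2.INTER_NEAREST))
```

```text
top4 cam [0.368 0.097 1.041]
scene4 cam [1.209 0.517 0.801]
edge pts [[0.6929 0.1213 0.12  ]
 [0.6604 0.1204 0.12  ]
 [0.6275 0.1196 0.12  ]]
groove bottom [[0.6271 0.1144 0.12  ]] top [[0.6271 0.1158 0.136 ]]
line far/near pts [[0.6264 0.1153 0.136 ]
 [0.4303 0.1107 0.136 ]]
top: line [[0.6242 0.1148 0.136 ]
 [0.4266 0.1094 0.136 ]] edge [[0.6911 0.1193 0.12  ]
 [0.4133 0.111  0.12  ]]
```

View pics/t4z.png

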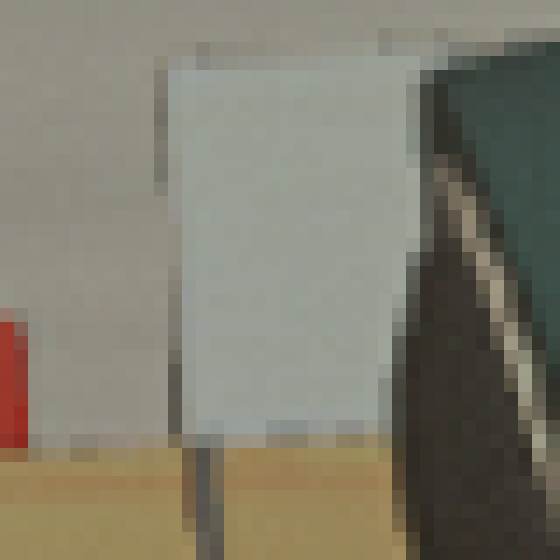

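View pics/t4y.png

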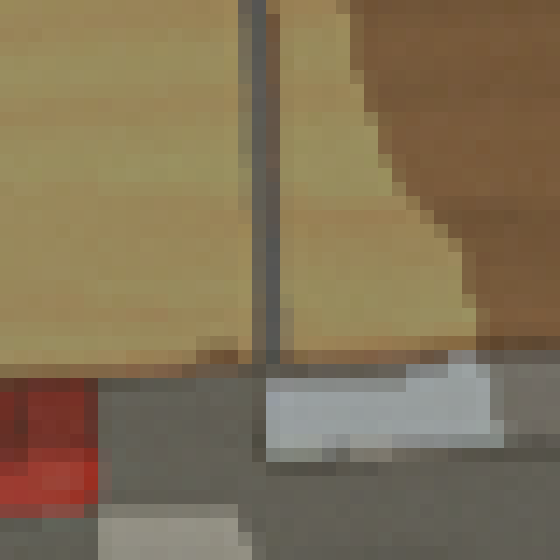

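```bash
python3 st.py
python3 - <<'E'
from h import *
d=grab('wrist','wrist5'); a=d['frame'][0:75,0:100,::-1]; cv2.imwrite('pics/w5z.png',cv2.resize(a,None,fx=8,fy=8,interpolation=cv2.INTER_NEAREST))
E
```

```text
t 8.75 pos [0.5321 0.0232 0.1431] phi 0.0293 tilt [ 0.0037 -0.0014] F [-4.8  0.2 11.5] T [-0.22  1.13  0.02] gap 0.244
```

View pics/w5z.png

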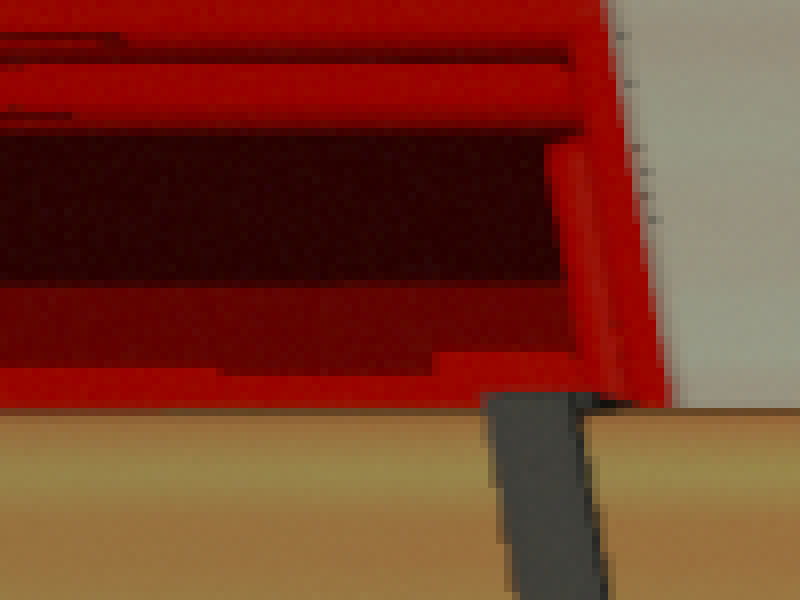

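View pics/wrist5.png

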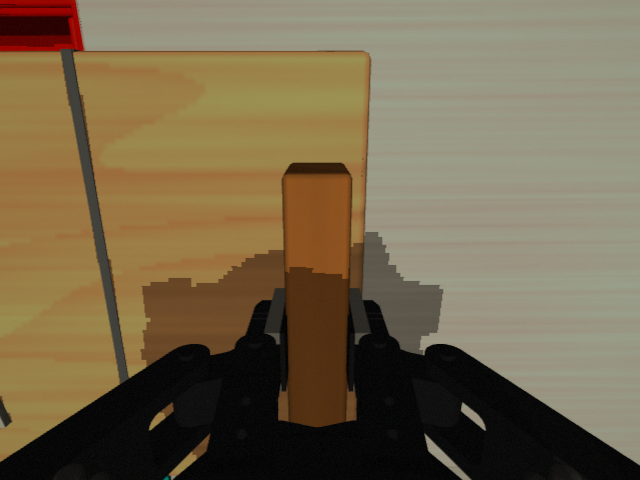

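```bash
cat > mw.py <<'E'
from meas import *
def wb(d,uv,z):
    T=np.eye(4);T[:3,:3]=R.from_rotvec(d['s']['ee_rot']).as_matrix();T[:3,3]=d['s']['position']
    e=dict(d); e['world_to_cam']=np.linalg.inv(T@d['T_tool_cam']); return back(e,uv,z)
if __name__=='__main__':
    d=load('wrist5')
    for dz in (-.004,0,.003):
        E=wb(d,[(605/8-.5,0),(667/8-.5,50)],.12+dz); L=wb(d,[(534/8-.5,405/8-.5),(120,360)],.136+dz)
        bk=wb(d,[(370,54),(366,200)],.136+dz)
        u=np.array([np.cos(.0334),np.sin(.0334)]);n=np.array([-u[1],u[0]])
        print(dz,'E',E.round(4).tolist(),'L',L.round(4).tolist(),'dist',((L-E.mean(0))[:,:2]@n*1e3).round(2), 'line-backedge',((L[0]-bk[0])[:2]@n*1e3).round(1),'bk',bk.round(4).tolist())
E
python3 mw.py
```

```text
-0.004 E [[0.6489, 0.1217, 0.116], [0.6311, 0.1213, 0.116]] L [[0.6285, 0.1184, 0.132], [0.4966, 0.1147, 0.132]] dist [-2.75 -2.03] line-backedge 111.5 bk [[0.6306, 0.0069, 0.132], [0.5761, 0.0046, 0.132]]
0 E [[0.6479, 0.1194, 0.12], [0.6305, 0.1191, 0.12]] L [[0.628, 0.116, 0.136], [0.4994, 0.1124, 0.136]] dist [-2.91 -2.21] line-backedge 108.6 bk [[0.63, 0.0074, 0.136], [0.5769, 0.0052, 0.136]]
0.003 E [[0.6472, 0.1177, 0.123], [0.6301, 0.1174, 0.123]] L [[0.6275, 0.1141, 0.139], [0.5016, 0.1106, 0.139]] dist [-3.03 -2.35] line-backedge 106.4 bk [[0.6295, 0.0077, 0.139], [0.5775, 0.0056, 0.139]]
```

Request:
{"op": "drive_tool", "data": {
  "increments": [
    {"gripper": 0.01,"tx": 0,"ty": -0.002,"tz": 0.0005,"ax": 0.001,"ay": -0.001,"az": -0.003},
    {"gripper": 0.01,"tx": 0,"ty": -0.0015,"tz": 0.0005,"ax": 0.001,"ay": -0.001,"az": -0.003},
    {"gripper": 0.01,"tx": 0,"ty": 0,"tz": 0.0005,"ax": 0,"ay": 0,"az": 0},
    {"gripper": 0.01,"tx": 0,"ty": 0,"tz": 0.0005,"ax": 0,"ay": 0,"az": 0}
  ]
}}

```text
time: 9.3
position: [0.5324, 0.0239, 0.1431]
ee_rot: [3.138, 0.052, 0.004]
force: [-4.9, -0.5, 11.4]
finger_gap: 0.241
```

```bash
python3 st.py; python3 look.py 5;python3 m3.py 5 '(298.8,212)' '(303.2,305.75)'
python3 - <<'E'
from h import *
d=grab('wrist','wrist6'); a=d['frame'][0:75,0:100,::-1]; cv2.imwrite('pics/w6z.png',cv2.resize(a,None,fx=8,fy=8,interpolation=cv2.INTER_NEAREST))
a=d['frame'][330:390,80:160,::-1]; cv2.imwrite('pics/w6y.png',cv2.resize(a,None,fx=8,fy=8,interpolation=cv2.INTER_NEAREST))
d=load('scene5'); a=d['frame'][240:300,280:330,::-1]; cv2.imwrite('pics/s5z.png',cv2.resize(a,None,fx=10,fy=10,interpolation=cv2.INTER_NEAREST))
E
```

```text
t 9.3 pos [0.5324 0.0239 0.1431] phi 0.0329 tilt [ 0.0027 -0.003 ] F [-4.9 -0.5 11.4] T [ 0.01  1.09 -0.06] gap 0.241
E near [[303.75, 308.0, 23.47], [303.76, 309.0, 26.03], [303.77, 310.0, 26.88], [303.8, 311.0, 25.28]]
now edge yaw 0.0335 len line 0.1977 dist far,near mm [-0.56 -0.76] res 0.12 23 0.15 80
t0 edge yaw 0.0332 len line 0.1977 dist far,near mm [-0.75 -1.01] res 0.23 23 0.15 80
```

View pics/w6z.png

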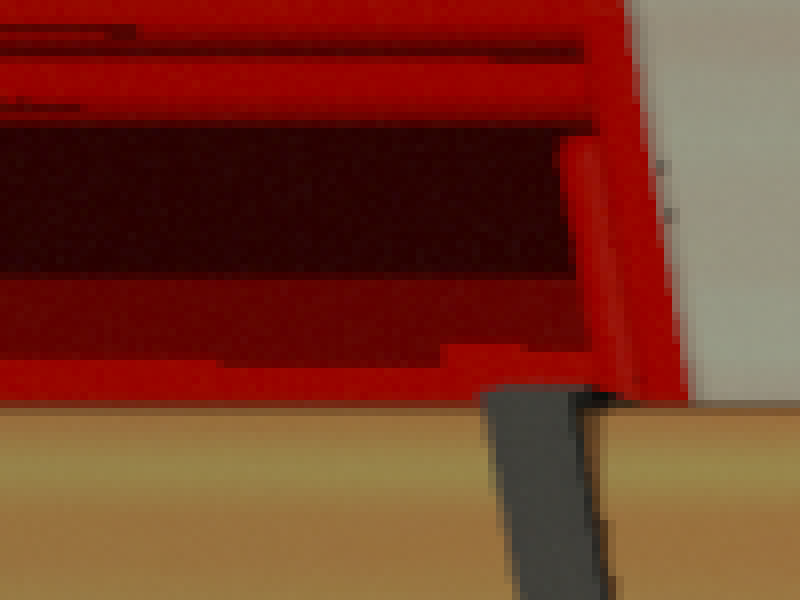

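View pics/w6y.png

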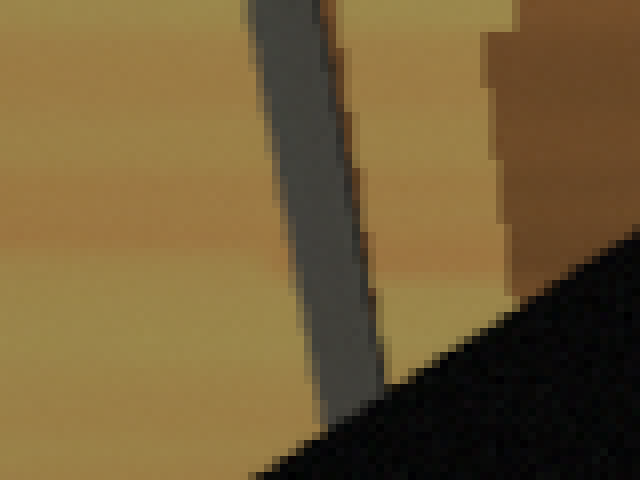

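View pics/s5z.png

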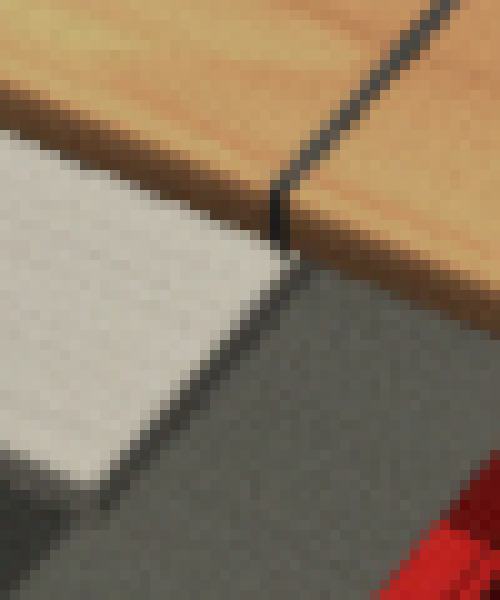

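```bash
cat > mw2.py <<'E'
from mw import *
def go(tag,e,l,lo):
    d=load(tag)
    for dz in (-.002,0):
        E=wb(d,e,.12+dz); L=wb(d,[l,lo],.136+dz)
        u=np.array([np.cos(.0334),np.sin(.0334)]);n=np.array([-u[1],u[0]])
        print(dz,'dist',((L-E.mean(0))[:,:2]@n*1e3).round(2),'E',E.round(4).tolist(),'L',L.round(4).tolist(),'Lyaw',np.arctan2(*(L[0]-L[1])[[1,0]]).round(4))
if __name__=='__main__':
    go('wrist6',[(632/8-.5,0),(687/8-.5,49)],(535/8-.5,402/8-.5),(123.3,374.5))
    d=load('scene5'); z=lambda x,y:(280+x/10-.5,240+y/10-.5)
    print('edge pts',back(d,[z(100,480),z(200,368),z(297,260)],.12).round(4))
    print('groove bottom',back(d,[z(278,249)],.12).round(4),'top',back(d,[z(284,188)],.136).round(4))
E
python3 mw2.py
```

```text
-0.002 dist [-1.73 -1.71] E [[0.6483, 0.1203, 0.118], [0.6311, 0.1201, 0.118]] L [[0.6283, 0.1181, 0.134], [0.4902, 0.1135, 0.134]] Lyaw 0.0332
0 dist [-1.83 -1.8 ] E [[0.6478, 0.1192, 0.12], [0.6308, 0.119, 0.12]] L [[0.628, 0.1169, 0.136], [0.4917, 0.1124, 0.136]] Lyaw 0.0332
edge pts [[0.6929 0.1213 0.12  ]
 [0.6604 0.1204 0.12  ]
 [0.6275 0.1196 0.12  ]]
groove bottom [[0.627 0.115 0.12 ]] top [[0.6267 0.1164 0.136 ]]
```

Request:
{"op": "drive_tool", "data": {
  "increments": [
    {"gripper": 0.01,"tx": 0,"ty": -0.0025,"tz": 0.0005,"ax": 0.002,"ay": -0.001,"az": 0},
    {"gripper": 0.01,"tx": 0,"ty": -0.0022,"tz": 0.0005,"ax": 0.002,"ay": -0.001,"az": 0},
    {"gripper": 0.01,"tx": 0,"ty": 0,"tz": 0.0005,"ax": 0.001,"ay": 0,"az": 0},
    {"gripper": 0.01,"tx": 0,"ty": 0,"tz": 0.0005,"ax": 0,"ay": 0,"az": 0}
  ]
}}

```text
time: 9.95
position: [0.5328, 0.0256, 0.1431]
ee_rot: [3.139, 0.049, 0.003]
force: [-5.3, -0.1, 12.1]
finger_gap: 0.243
```

```bash
python3 st.py; python3 look.py 6;python3 m3.py 6 '(298.2,212)' '(302.6,305.75)'
python3 - <<'E'
from h import *
d=grab('wrist','wrist7'); a=d['frame'][0:75,0:100,::-1]; b=d['frame'][330:390,80:180,::-1]; cv2.imwrite('pics/w7z.png',cv2.resize(np.vstack([a,b])[:75],None,fx=8,fy=8,interpolation=cv2.INTER_NEAREST))
cv2.imwrite('pics/w7y.png',cv2.resize(b,None,fx=8,fy=8,interpolation=cv2.INTER_NEAREST))
d=load('scene6'); a=d['frame'][240:300,280:330,::-1]; cv2.imwrite('pics/s6z.png',cv2.resize(a,None,fx=10,fy=10,interpolation=cv2.INTER_NEAREST))
E
```

```text
t 9.95 pos [0.5328 0.0256 0.1431] phi 0.0312 tilt [ 0.002 -0.002] F [-5.3 -0.1 12.1] T [-0.17  1.08  0.17] gap 0.243
E near [[303.76, 308.0, 25.09], [303.78, 309.0, 25.78], [303.79, 310.0, 27.03], [303.8, 311.0, 25.34]]
now edge yaw 0.0336 len line 0.1977 dist far,near mm [1.   0.91] res 0.12 23 0.17 83
t0 edge yaw 0.0332 len line 0.1977 dist far,near mm [0.81 0.64] res 0.23 23 0.17 83
```

View pics/w7z.png

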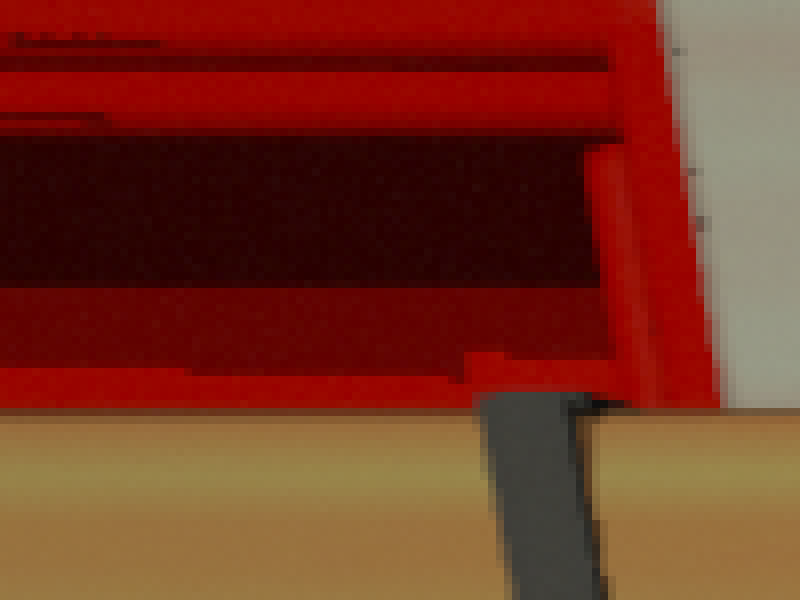

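View pics/w7y.png

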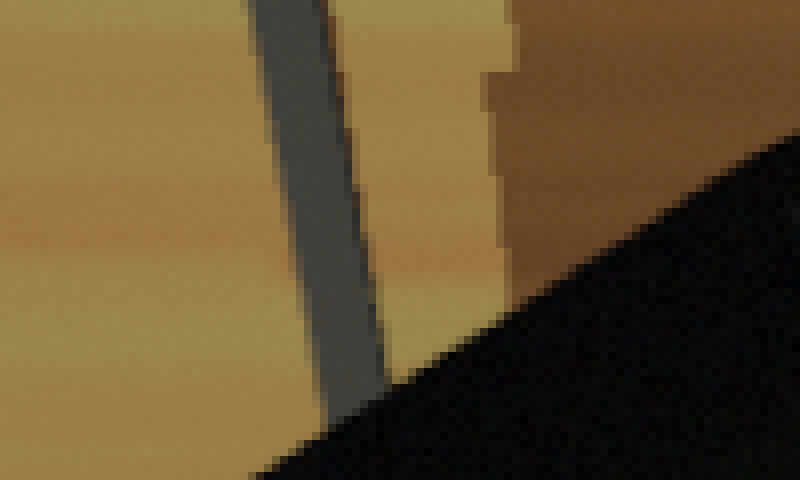

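View pics/s6z.png

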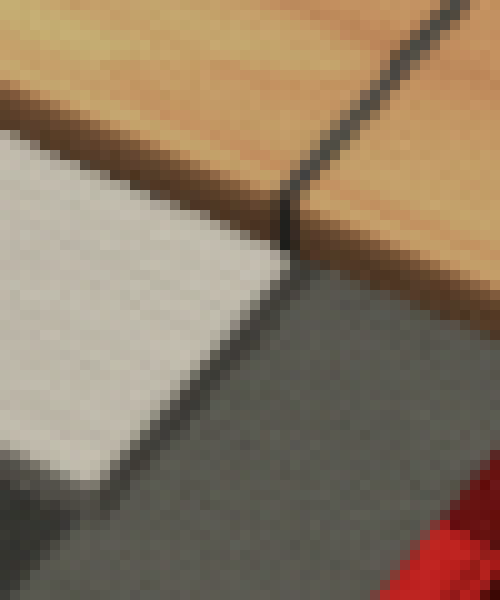

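Run:
```python
from mw2 import *
go('wrist7',[(661/8-.5,0),(717/8-.5,49)],(531/8-.5,405/8-.5),(123.6,374.5))
d=load('scene6'); z=lambda x,y:(280+x/10-.5,240+y/10-.5)
print('groove bottom',back(d,[z(288,254)],.12).round(4),'top',back(d,[z(293,190)],.136).round(4))
```

```text
-0.002 dist [-0.07 -0.1 ] E [[0.6489, 0.1204, 0.118], [0.6317, 0.1202, 0.118]] L [[0.6288, 0.1198, 0.134], [0.4907, 0.1152, 0.134]] Lyaw 0.0336
0 dist [-0.19 -0.21] E [[0.6484, 0.1193, 0.12], [0.6314, 0.1191, 0.12]] L [[0.6285, 0.1186, 0.136], [0.4922, 0.114, 0.136]] Lyaw 0.0336
groove bottom [[0.6271 0.1173 0.12  ]] top [[0.6262 0.1181 0.136 ]]
```

Request:
{"op": "drive_tool", "data": {
  "increments": [
    {"gripper": 0.01,"tx": 0,"ty": 0,"tz": 0.0005,"ax": 0,"ay": 0,"az": 0},
    {"gripper": 0.01,"tx": 0,"ty": 0,"tz": 0.0005,"ax": 0,"ay": 0,"az": 0},
    {"gripper": 0.01,"tx": 0,"ty": 0,"tz": 0.0005,"ax": 0,"ay": 0,"az": 0}
  ]
}}

```text
time: 10.48
position: [0.5328, 0.0256, 0.1431]
ee_rot: [3.138, 0.05, 0.004]
force: [-5.6, -0.6, 11.3]
finger_gap: 0.242
```

```bash
python3 st.py; python3 look.py 7;python3 m3.py 7 '(298.2,212)' '(302.6,305.75)'
python3 - <<'E'
from h import *
d=grab('wrist','wrist8'); a=load('wrist7')['frame'];print(np.abs(d['frame'].astype(int)-a).max(2).mean())
print(r.sense()['dq'].round(4))
E
python3 st.py
```

```text
t 10.475 pos [0.5328 0.0256 0.1431] phi 0.032 tilt [ 0.0026 -0.0028] F [-5.6 -0.6 11.3] T [-0.12  1.04  0.13] gap 0.242
E near [[303.75, 308.0, 25.12], [303.77, 309.0, 25.78], [303.79, 310.0, 27.22], [303.81, 311.0, 25.44]]
now edge yaw 0.0337 len line 0.1977 dist far,near mm [1.02 0.93] res 0.11 23 0.18 86
t0 edge yaw 0.0332 len line 0.1977 dist far,near mm [0.84 0.66] res 0.23 23 0.18 86
1.8401302083333333
[-0.001  -0.0012  0.0004 -0.0005 -0.0004 -0.0002  0.001 ]
t 10.625 pos [0.5328 0.0257 0.1431] phi 0.0321 tilt [ 0.0025 -0.0028] F [-4.6 -0.1 11.5] T [-0.13  0.99  0.13] gap 0.243
```

View pics/scene7.png

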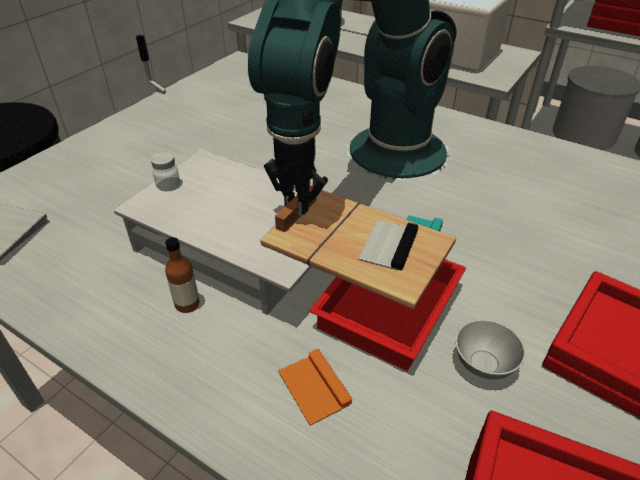

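The board lies flat and still. The line reaches the edge at about (312,265), the scraper is at (390,245), and the jar, bottle and bowl haven't moved. Handing the job in.

```bash
python3 -c "
from h import *
print(workorder.finish_job())"
```

```text
the job is handed in; nothing more can be done
None
```

I gripped the board by its bar, slid it about 150 mm outward and turned it about 0.085 rad to line up with the ledge. I handed the job in at about 10.6 s of the 37 s, with the board still gripped and pressed down with about 11 N.

**Position:** in the last pictures the cameras disagreed slightly on where the line lies relative to the outer edge:

| Camera | Line relative to edge |
|---|---|
| Wrist | about 0.1 mm short |
| Top | about 0.9 mm beyond |
| Scene (coarse, about 2 mm per pixel) | 1–2 mm short |

**Skew:** the wrist and top views both put it below 0.001 rad.

**Stillness and the rest:** the joints were still, at 0.0012 rad/s or less, and the gripper held its height to within 0.1 mm through the slide. The gripper tilted by up to 0.015 rad partway through the slide, and I corrected that. The scraper is still on the board, and the jar, bottle and bowl look unmoved.

**Heights:** the two-camera fit at the start put the ledge and board tops about 5 mm below the stated heights. I used the stated heights for the grasp and for the line measurements.

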